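# Set out a juice tasting flight by height

## Robot

A 7-joint arm with a two-finger parallel gripper is mounted at the origin on the work surface. World frame = base frame: x ahead of the robot, y to its left, z up, the work surface at z = 0. Lengths are in m, angles in rad, forces in N, time in s.
With the tool pointing down it reaches from about 0.4 to 0.85 m from the base axis. Payload 4.5 kg.
Tool frame: the origin (TCP) lies on the centre line of the jaws, within the pads' length; the fingertips stand 8 mm ahead of it and the grasp point (between the pads) lies 11 mm behind it (arm.nose_length is the distance from the TCP to the fingertips, in m); x points along the fingers, y is the direction in which the jaws open and shut, and the axes are right-handed (so a half turn about x gives the same grasp; the last joint's range is limited). The gripper opens to 88 mm and grips with 3 to 60 N. Pads are 18 mm wide; open, the fingers measure 123 mm over their backs; the gripper's body (75 mm by 187 mm) begins 45 mm behind the grasp point.
Start: joints at [-1.245, 0.689, -0.195, 1.565, 0.157, 0.902, -0.215], TCP at [0.18, 0.599, 0.21] pointing down, gripper open.
Joint ranges: [-3.01, 3.01], [-0.46, 2.08], [-1.47, 1.51], [0.13, 2.56], [-1, 4.14], [0.04, 2.09], [-2.66, 2.66]. Speed limits (rad/s): [2.57, 2.57, 3.14, 3.14, 3.14, 3.14, 3.14].

## Interface

Orientations are given as a 3x3 rotation matrix whose columns are the frame's x, y, z axes.
In Python, from rig import arm gives the robot as it stands.
- The arm moves only by the tool arm_command, never from a script. Its argument "motion" is text: rows parted by semicolons, each of 7 numbers parted by spaces: the turn, a rotation vector about the tool's x, y, z as a fraction of full scale, then the shift along the tool's x, y, z as a fraction of full scale, then the opening, from -1 (shut) to 1 (fully open), so that 0 is half open. In form: ax ay az tx ty tz hand; .... A call has 1 to 10 rows; each row shifts and turns the commanded pose from where the row before left it, along the tool's axes as they then stand; what a row does not reach is not made up. Full scale, the value 1, is 20 mm for a shift and 0.5 rad for a turn. A row lasts 1/12 s, in which the tool goes at most 41.7 mm and 7.16 degrees, less where a joint would pass 70% of its speed; a pose out of reach is approached as far as the arm can. A call with a number of a shift or a turn outside -1 to 1 is refused whole. A call with a gripper value outside its range is refused whole. The fingers move at their own pace and stop on an object; "newtons" is the grip in N (left out, the last holds). Time passes only in rows, so rows that do not move let the fingers close. It gives the time, the measured TCP pose, the force and the opening at its end, in the units of the state.
- arm.read_state(): the state, without advancing time (a new reading comes with each control period).
- arm.snapshot(name): name is "scene" or "top" or "wrist"; returns a dict with "image" (420x560x3 uint8, red, green, blue), "fx", "fy", "cx", "cy" (pixels), "R" (3x3) and "t" (3): a world point X has camera coordinates R X + t; the wrist camera has in their place "mount" (4x4, takes a point from camera to tool coordinates, whose origin is the TCP and whose axes are the tool frame's). Camera axes: x right, y down, z forward; pixel columns grow to the right and rows downward; lengths in m; the calibration is good to about 2 mm. The wrist camera is an equidistant fisheye: a pixel r from the principal point sees the ray r / f radians off the axis. A picture is of the moment at which its call begins: read the wrist's pose just before it. There is no depth.
- arm.finish_job(): hands the job in, once; it reports no verdict.
The state is a dict: "clock": time; "joint_positions": joint angles; "joint_vel": joint speeds; "joint_torque": joint torques, N m; "tool_pos": TCP position; "eef_rot": TCP orientation; "force": force on the tool from outside, world axes, zero at the start; "moment": the same for the moment, N m; "grip_width": finger opening in m.
Only numpy, scipy, OpenCV 4.12 (cv2) and the standard library are available. Lean on these libraries where they do the work, as an engineer would, in place of code of your own. Each camera call takes 0.05 s, during which the arm holds its last target.

## Task

Set out the juice tasting flight: stand the four stoneware tumblers upright on the serving board, one in the middle of each cork round, in order of height, with the shortest at the end where the glass pitcher stands and the tallest at the other end. Set each one down gently, let none fall over, and leave the pitcher where it stands.

Things in the scene. Friction and masses are not known exactly. Their poses are not given: they have to be found in the camera images.
- tumbler_1_mid (a point): The shortest tumbler (cream glaze): an open, straight-sided, handleless stoneware cup, round, 46 mm across and 50 mm high, wall 4.5 mm, about 100 g. Loose, standing upright on the dark ribbed service mat (4 mm thick) nearer the robot. This point is its centre, half-way up (25 mm above its underside); z runs up its axis.
- tumbler_2_mid (a point): The second shortest tumbler (sage green glaze): an open, straight-sided, handleless stoneware cup, round, 52 mm across and 72 mm high, wall 4.5 mm, about 150 g. Loose, standing upright on the dark ribbed service mat (4 mm thick) nearer the robot. This point is its centre, half-way up (36 mm above its underside); z runs up its axis.
- tumbler_3_mid (a point): The second tallest tumbler (slate blue glaze): an open, straight-sided, handleless stoneware cup, round, 58 mm across and 94 mm high, wall 4.5 mm, about 210 g. Loose, standing upright on the dark ribbed service mat (4 mm thick) nearer the robot. This point is its centre, half-way up (47 mm above its underside); z runs up its axis.
- tumbler_4_mid (a point): The tallest tumbler (rust red glaze): an open, straight-sided, handleless stoneware cup, round, 64 mm across and 116 mm high, wall 4.5 mm, about 280 g. Loose, standing upright on the dark ribbed service mat (4 mm thick) nearer the robot. This point is its centre, half-way up (58 mm above its underside); z runs up its axis.
- mark_a: One of the four alike round cork inlays of the serving board, 76 mm across and 3 mm thick, fixed to the board. Its origin is the centre of its underside, so the cork's top, on which a tumbler stands, is 3 mm above the origin (18 mm above the table). The four lie in one straight row at 95 mm spacing; the letters say nothing about their order in the row, which differs from start to start.
- mark_b: One of the four alike round cork inlays of the serving board, 76 mm across and 3 mm thick, fixed to the board. Its origin is the centre of its underside, so the cork's top, on which a tumbler stands, is 3 mm above the origin (18 mm above the table). The four lie in one straight row at 95 mm spacing; the letters say nothing about their order in the row, which differs from start to start.
- mark_c: One of the four alike round cork inlays of the serving board, 76 mm across and 3 mm thick, fixed to the board. Its origin is the centre of its underside, so the cork's top, on which a tumbler stands, is 3 mm above the origin (18 mm above the table). The four lie in one straight row at 95 mm spacing; the letters say nothing about their order in the row, which differs from start to start.
- mark_d: One of the four alike round cork inlays of the serving board, 76 mm across and 3 mm thick, fixed to the board. Its origin is the centre of its underside, so the cork's top, on which a tumbler stands, is 3 mm above the origin (18 mm above the table). The four lie in one straight row at 95 mm spacing; the letters say nothing about their order in the row, which differs from start to start.
- board: The fixed serving board of dark wood that carries the row of cork rounds, 105 mm wide (its x), 456 mm long (its y), 15 mm thick, a hand slot at each end. Its origin is the centre of its underside; the row runs along its y axis through its middle, cork centres at y = -142.5, -47.5, 47.5 and 142.5 mm.
- pitcher: The glass pitcher with a coral-red silicone lid on it: body 110 mm across, 218 mm high with the lid's knob, glass handle reaching 98 mm from the axis. A loose bystander of about 0.75 kg that stands on the table beyond one end of the serving board (left or right, as the start has it), a white saucer being beyond the other end. Its origin is the centre of its underside.

How it is judged:
By the outcome, as a careful person would: the job done as asked, in the order asked, and still so for the second after the job is handed in, with the robot touching nothing.
It also fails if it takes over 96 s, if anything falls off the work surface, if the arm or the gripper's body presses on something with over 40 N, if the wrist force passes 120 N, or if a joint passes its speed limit or range.

## Working session

There is one attempt and no reset: what is moved stays moved. The work goes in short steps, Python scripts to look and compute and a tool call to move; the robot and the scene stay as the last step left them, time stands still between calls to the robot, and variables do not carry over. Pictures are saved under pics/ and viewed, and the job is handed in when it is done.

Besides the shell and the picture viewer there is one more tool, called after ">>>" as name(argument=value, ...) on one line, values as JSON. arm_command: Moves the arm, as the interface text tells. Shift numbers are shares of 20 mm and turn numbers shares of 0.5 rad, none past 1 either way. Its arguments: {"type":"object","properties":{"motion":{"type":"string"},"newtons":{"type":"number"}},"required":["motion"]}

```bash
mkdir -p pics; ls; python3 - <<'E'
from rig import arm
import cv2
s=arm.read_state();print(s)
for n in ["scene","top"]:
    d=arm.snapshot(n);cv2.imwrite(f"pics/{n}0.png",d["image"][:,:,::-1]);print(n,{k:v for k,v in d.items() if k!="image"})
E
```

```text
pics
{'clock': 0.0, 'joint_positions': array([-1.24521832,  0.68996554, -0.19445973,  1.56632326,  0.15730833,
        0.90246468, -0.21511489]), 'joint_vel': array([-0.00129481,  0.00077092, -0.00029738, -0.00199959, -0.00026976,
       -0.00027785,  0.00073756]), 'joint_torque': array([-3.63995769e-04, -5.27567232e+01, -1.26733795e+00, -1.53427809e+01,
       -5.27012267e-02,  6.58575082e-03,  1.73578628e-04]), 'tool_pos': array([0.17967493, 0.59792647, 0.20872573]), 'eef_rot': array([[-3.48938654e-04,  2.87626254e-01,  9.57742667e-01],
       [-1.73814886e-03,  9.57741104e-01, -2.87626418e-01],
       [-9.99998429e-01, -1.76506330e-03,  1.65744353e-04]]), 'force': array([-0.61245783, -0.02407963,  0.49621552]), 'moment': array([-0.01003815,  0.00935564, -0.00126254]), 'grip_width': 0.08807290081820052}
scene {'fx': 542.0794397751519, 'fy': 542.0794397751519, 'cx': 282.4398633248059, 'cy': 211.31968526151906, 'R': array([[-0.82277741,  0.56811539,  0.01680018],
       [ 0.46060599,  0.68381084, -0.56590181],
       [-0.33298568, -0.45787296, -0.82430146]]), 't': array([ 0.43934339, -0.21530268,  1.53110443])}
top {'fx': 455.94882605370503, 'fy': 455.94882605370503, 'cx': 282.93347811175374, 'cy': 207.24238877134235, 'R': array([[-0.00936384, -0.99995559,  0.00106423],
       [-0.98824838,  0.00909182, -0.15258598],
       [ 0.15256953, -0.00248052, -0.98828963]]), 't': array([0.04219763, 0.53855342, 1.23523911])}
```

View pics/scene0.png

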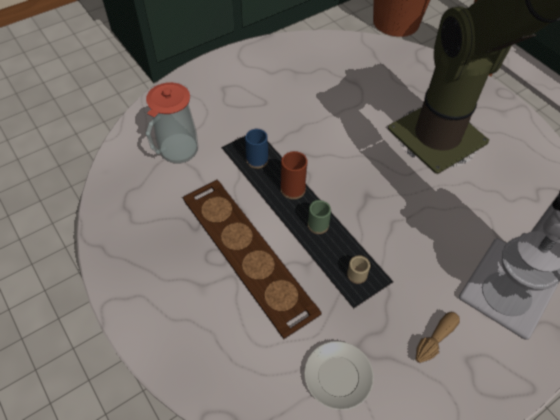

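View pics/top0.png

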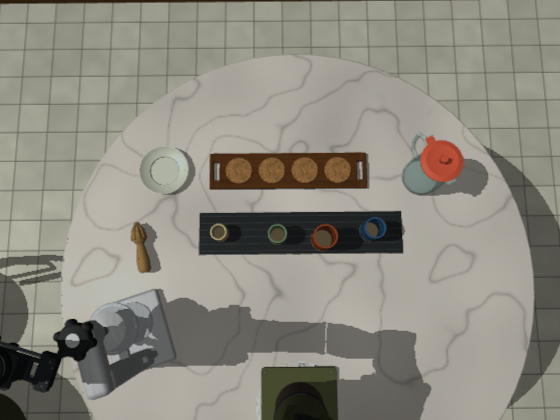

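The top view shows the pitcher at the right (the -y end, px ~(435,165)). The corks are at row ~170, and the mat holds cream (218,232), green (277,234), red (323,237) and blue (374,228). Next I measure these.

```bash
cat > h.py <<'E'
import numpy as np,cv2
from rig import arm
def ray(d,u,v,z):
    R,t=d["R"],d["t"];c=-R.T@t
    r=R.T@np.array([(u-d["cx"])/d["fx"],(v-d["cy"])/d["fy"],1.]);return c+r*(z-c[2])/r[2]
def proj(d,X):
    p=d["R"]@np.array(X)+d["t"];return np.array([d["fx"]*p[0]/p[2]+d["cx"],d["fy"]*p[1]/p[2]+d["cy"]])
E
python3 - <<'E'
from h import *
for n in ["top","scene"]:
    d=arm.snapshot(n);im=d["image"];b=im[:,:,::-1].copy();hsv=cv2.cvtColor(b,cv2.COLOR_BGR2HSV)
    S=8 if n=="top" else 5
    x0,y0,w,h=(190,140,280,125) if n=="top" else (140,80,260,260)
    s=800//w
    cv2.imwrite(f"pics/{n}1.png",cv2.resize(b[y0:y0+h,x0:x0+w],None,fx=2.2 if n=="scene" else 2.8,fy=2.2 if n=="scene" else 2.8,interpolation=cv2.INTER_CUBIC))
    pts=[(239,170),(272,170),(305,170),(337,170),(218,232),(277,234),(323,237),(374,228)] if n=="top" else [(217,209),(236,236),(258,265),(281,295),(359,265),(320,210),(294,161),(257,140)]
    for p in pts: print(p,hsv[p[1],p[0]],hsv[p[1]-8:p[1]+9,p[0]].tolist())
E
```

```text
(239, 170) [ 16 149 127] [[15, 146, 129], [16, 144, 122], [15, 147, 111], [15, 145, 116], [16, 145, 125], [15, 144, 129], [16, 145, 128], [16, 145, 121], [16, 149, 127], [16, 146, 136], [16, 147, 134], [15, 146, 126], [16, 146, 124], [15, 146, 129], [15, 146, 133], [15, 144, 131], [16, 145, 132]]
(272, 170) [ 16 147 130] [[15, 144, 129], [16, 145, 118], [16, 146, 110], [16, 148, 121], [16, 146, 126], [15, 145, 130], [16, 145, 127], [15, 146, 122], [16, 147, 130], [16, 146, 138], [16, 146, 131], [16, 145, 125], [16, 146, 124], [16, 143, 130], [16, 146, 131], [15, 145, 130], [15, 147, 134]]
(305, 170) [ 16 146 131] [[15, 145, 127], [15, 144, 115], [15, 146, 112], [15, 144, 124], [16, 143, 128], [15, 145, 130], [16, 147, 125], [16, 144, 122], [16, 146, 131], [16, 145, 135], [16, 145, 128], [16, 145, 123], [15, 143, 125], [16, 146, 131], [16, 145, 132], [15, 145, 130], [16, 147, 134]]
(337, 170) [ 16 146 138] [[15, 147, 123], [16, 146, 110], [16, 147, 113], [16, 146, 122], [16, 145, 125], [15, 146, 129], [16, 146, 126], [16, 147, 128], [16, 146, 138], [16, 147, 137], [16, 145, 128], [15,
[... 2735 characters left out ...]
53, 54, 75], [52, 55, 70], [53, 55, 60], [55, 52, 54], [53, 58, 53], [53, 57, 54], [53, 53, 63], [53, 55, 84], [54, 51, 95], [53, 54, 85]]
(294, 161) [  8 173  87] [[8, 174, 91], [8, 174, 88], [8, 174, 88], [7, 171, 88], [8, 174, 88], [7, 171, 88], [8, 174, 88], [8, 171, 88], [8, 173, 87], [8, 170, 87], [7, 170, 87], [8, 175, 86], [7, 175, 83], [7, 172, 77], [7, 173, 68], [7, 180, 65], [7, 176, 84]]
(257, 140) [106 137  69] [[106, 135, 68], [107, 135, 68], [106, 139, 68], [106, 143, 68], [106, 135, 68], [105, 139, 68], [106, 139, 68], [107, 135, 68], [106, 137, 69], [105, 135, 66], [106, 138, 63], [107, 133, 69], [106, 135, 81], [106, 134, 74], [106, 135, 70], [106, 135, 70], [106, 138, 70]]
```

```bash
ls pics
```

```text
scene0.png
scene1.png
top0.png
top1.png
```

View pics/top1.png

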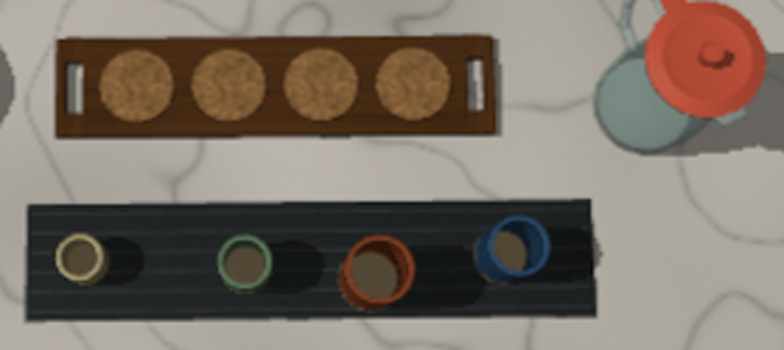

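View pics/scene1.png

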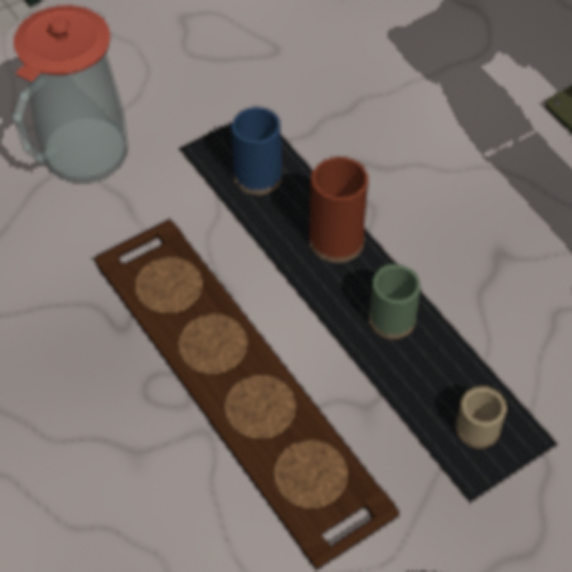

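```bash
cat >> h.py <<'E'
H={1:.05,2:.072,3:.094,4:.116}
def masks(hsv):
    h,s,v=[hsv[:,:,i].astype(int) for i in range(3)]
    return {1:(h>=15)&(h<=26)&(s>55)&(s<115)&(v>60),2:(h>=40)&(h<=70)&(s>45)&(s<120)&(v>38),3:(h>=100)&(h<=112)&(s>110)&(v>32),4:((h<=13)&(s>150)&(v>50)),'c':(h>=12)&(h<=19)&(s>110)&(s<160)&(v>95)}
def cups(d,box,zb={},rois=None):
    hsv=cv2.cvtColor(d["image"],cv2.COLOR_RGB2HSV);M=masks(hsv);out={}
    for k in (1,2,3,4):
        m=np.zeros(hsv.shape[:2],np.uint8);x,y,w,h=box;m[y:y+h,x:x+w]=M[k][y:y+h,x:x+w]*255
        m=cv2.morphologyEx(m,cv2.MORPH_CLOSE,np.ones((3,3),np.uint8))
        cs,_=cv2.findContours(m,cv2.RETR_EXTERNAL,cv2.CHAIN_APPROX_NONE)
        if not cs: continue
        c=cv2.convexHull(max(cs,key=lambda c:cv2.contourArea(cv2.convexHull(c))));mm=cv2.moments(c)
        if mm["m00"]==0: continue
        u,v=mm["m10"]/mm["m00"],mm["m01"]/mm["m00"]
        z=zb.get(k,.004)+H[k]/2
        out[k]=(u,v,mm["m00"],cv2.boundingRect(c),ray(d,u,v,z))
    return out
E
python3 - <<'E'
from h import *
np.set_printoptions(precision=4,suppress=True)
for n in ["top","scene"]:
    d=arm.snapshot(n)
    # roi: mat polygon
    box=(195,205,210,52) if n=="top" else (235,115,140,180)
    for k,o in cups(d,box).items(): print(n,k,[round(q,1) for q in o[:3]],o[3],o[4])
    hsv=cv2.cvtColor(d["image"],cv2.COLOR_RGB2HSV);m=np.zeros(hsv.shape[:2],np.uint8)
    x,y,w,h=(212,150,155,42) if n=="top" else (185,180,140,160)
    m[y:y+h,x:x+w]=masks(hsv)['c'][y:y+h,x:x+w]*255
    m=cv2.morphologyEx(m,cv2.MORPH_CLOSE,np.ones((3,3),np.uint8));m=cv2.morphologyEx(m,cv2.MORPH_OPEN,np.ones((5,5),np.uint8))
    nn,_,st,ce=cv2.connectedComponentsWithStats(m)
    P=[ray(d,*ce[i],.018) for i in range(1,nn) if st[i,4]>150]
    P=sorted(P,key=lambda p:-p[1])
    print(n,"corks",*P,[np.linalg.norm(P[i+1]-P[i]) for i in range(len(P)-1)])
E
```

```text
top 1 [218.4, 231.9, 234.5] (210, 223, 18, 19) [0.4725 0.2187 0.029 ]
top 2 [277.2, 233.4, 314.0] (268, 223, 20, 22) [0.4658 0.0539 0.04  ]
top 3 [373.2, 228.4, 462.0] (360, 217, 27, 24) [ 0.476  -0.2113  0.051 ]
top 4 [324.3, 236.7, 509.0] (311, 224, 27, 26) [ 0.4535 -0.0747  0.062 ]
top corks [0.6522 0.1652 0.018 ] [0.6517 0.0696 0.018 ] [ 0.6518 -0.0252  0.018 ] [ 0.6518 -0.1197  0.018 ] [np.float64(0.0956083555752334), np.float64(0.09484668526564238), np.float64(0.0944721932884843)]
scene 1 [358.8, 268.7, 483.5] (349, 255, 22, 29) [0.4696 0.2163 0.029 ]
scene 2 [318.7, 215.5, 556.5] (308, 200, 23, 32) [0.4628 0.0512 0.04  ]
scene 3 [256.3, 147.0, 648.5] (245, 130, 23, 35) [ 0.4739 -0.2098  0.051 ]
scene 4 [259.7, 262.6, 2926.5] (235, 205, 71, 90) [0.6598 0.0903 0.062 ]
scene corks [0.6535 0.1661 0.018 ] [0.6532 0.0716 0.018 ] [ 0.6532 -0.0234  0.018 ] [ 0.6538 -0.1179  0.018 ] [np.float64(0.0945853651011981), np.float64(0.09499802694840336), np.float64(0.09448299601418096)]
```

>>> arm_command(motion="0 0 0 -1 0 0 1; 0 0 0 -1 0 0 1; 0 0 0 -1 0 0 1; 0 0 0 -1 0 0 1; 0.2 0 0 0 0 1 1; 0.25 0 0 0 0 1 1; 0.25 0 0 0 0 1 1; 0.25 0 0 0 0 1 1; 0.25 0 0 0 0 1 1; 0.25 0 0 0 0 1 1", newtons=15)

```text
clock: 1.13
tool_pos: [0.2787, 0.5335, 0.2894]
eef_rot: [[-0.0, 0.854, 0.52], [0.001, 0.52, -0.854], [-1.0, 0.0, -0.001]]
force: [-5.6, 7.9, -1.5]
grip_width: 0.088
```

```bash
cat >> h.py <<'E'
def go(x,y,z,jaw=0.):
    """remaining move in tool axes (mm, units) + turn about tool x in units, to world target, tool down, jaw along +x"""
    s=arm.read_state();R=s["eef_rot"];p=s["tool_pos"]
    a=np.arctan2(R[1,1],R[0,1])
    d=np.array([x,y,z])-p
    T=np.array([[0,np.cos(jaw),np.sin(jaw)],[0,np.sin(jaw),-np.cos(jaw)],[-1,0,0]])
    from scipy.spatial.transform import Rotation as Q
    rv=Q.from_matrix(R.T@T).as_rotvec()
    print("t",round(float(s["clock"]),2),"p",np.round(p,4),"jawdeg",round(float(np.degrees(a)),2),"w",round(float(s["grip_width"]),4),"F",np.round(s["force"],2))
    print("turn units",np.round(rv/.5,3),"tool-shift units now",np.round(R.T@d/.02,2),"after turn",np.round(T.T@d/.02,2))
E
python3 -c "
from h import *
go(.471,.2175,.12)"
```

```text
t 1.13 p [0.2787 0.5335 0.2894] jawdeg 31.35 w 0.088 F [-5.64  7.94 -1.45]
turn units [ 1.094e+00 -1.000e-03 -0.000e+00] tool-shift units now [ 8.46e+00 -1.00e-02  1.85e+01] after turn [ 8.47  9.61 15.8 ]
```

>>> arm_command(motion="0.22 0 0 0 0.1 0.9 1; 0.22 0 0 0 0.2 0.9 1; 0.22 0 0 0 0.3 0.9 1; 0.22 0 0 0 0.4 0.9 1; 0.22 0 0 0 0.5 0.9 1; 0 0 0 0 0.6 0.9 1; 0 0 0 0.5 0.6 0.9 1; 0 0 0 0.6 0.6 0.9 1; 0 0 0 0.7 0.6 0.9 1; 0 0 0 0.8 0.6 0.9 1")

```text
clock: 1.97
tool_pos: [0.3967, 0.3674, 0.2376]
eef_rot: [[0.001, 1.0, 0.005], [0.001, 0.005, -1.0], [-1.0, 0.001, -0.001]]
force: [0.5, -0.7, -0.8]
grip_width: 0.0881
```

```bash
python3 -c "
from h import *
go(.471,.2175,.12)"
```

```text
t 1.97 p [0.3967 0.3674 0.2376] jawdeg 0.26 w 0.0881 F [ 0.52 -0.69 -0.83]
turn units [ 0.009 -0.003 -0.002] tool-shift units now [5.87 3.68 7.52] after turn [5.88 3.72 7.49]
```

>>> arm_command(motion="0 0 0 0.5 0.46 0.94 1; 0 0 0 0.5 0.46 0.94 1; 0 0 0 0.5 0.46 0.94 1; 0 0 0 0.5 0.46 0.94 1; 0 0 0 0.5 0.46 0.94 1; 0 0 0 0.5 0.46 0.94 1; 0 0 0 0.5 0.46 0.94 1; 0 0 0 0.5 0.46 0.94 1; 0 0 0 0 0 0 1; 0 0 0 0 0 0 1")

```text
clock: 2.8
tool_pos: [0.4703, 0.2167, 0.1572]
eef_rot: [[-0.001, 1.0, 0.001], [-0.001, 0.001, -1.0], [-1.0, -0.001, 0.001]]
force: [-0.6, 1.1, 0.9]
grip_width: 0.0883
```

```bash
python3 -c "
from h import *
go(.471,.2175,.019)
d=arm.snapshot('wrist');cv2.imwrite('pics/w1.png',d['image'][:,:,::-1]);print({k:v for k,v in d.items() if k!='image'})"
```

```text
t 2.8 p [0.4703 0.2167 0.1572] jawdeg 0.08 w 0.0883 F [-0.56  1.06  0.94]
turn units [0.003 0.001 0.002] tool-shift units now [ 6.91  0.04 -0.04] after turn [ 6.91  0.03 -0.04]
{'fx': 325.19226210127806, 'fy': 325.19226210127806, 'cx': 281.1533986709312, 'cy': 208.03929521403242, 'mount': array([[-2.51340807e-04, -3.04938817e-01,  9.52371910e-01,
        -1.75745995e-01],
       [ 9.99999802e-01,  4.73191282e-04,  4.15420849e-04,
         1.99009974e-04],
       [-5.77332027e-04,  9.52371825e-01,  3.04938638e-01,
        -7.91219553e-02],
       [ 0.00000000e+00,  0.00000000e+00,  0.00000000e+00,
         1.00000000e+00]])}
```

View pics/w1.png

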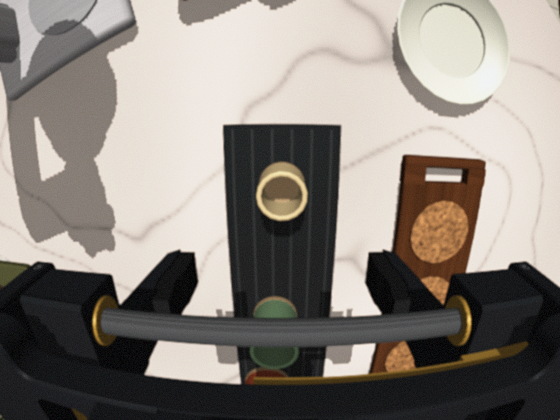

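```bash
cat >> h.py <<'E'
def wray(d,s,u,v,z):
    a=np.array([u-d["cx"],v-d["cy"]]);r=np.linalg.norm(a);th=r/d["fx"]
    c=np.array([a[0]/r*np.sin(th),a[1]/r*np.sin(th),np.cos(th)]) if r>1e-6 else np.array([0,0,1.])
    M=np.array(d["mount"]);R=s["eef_rot"]
    o=R@M[:3,3]+s["tool_pos"];w=R@M[:3,:3]@c
    return o+w*(z-o[2])/w[2]
E
python3 - <<'E'
from h import *
s=arm.read_state();d=arm.snapshot('wrist')
# rim outer ellipse left/right 256..307 centre row 193; top/bottom ~ 222 bottom
hsv=cv2.cvtColor(d["image"],cv2.COLOR_RGB2HSV);m=masks(hsv)[1].astype(np.uint8)*255
q=np.zeros_like(m);q[150:230,245:320]=m[150:230,245:320]
cs,_=cv2.findContours(q,cv2.RETR_EXTERNAL,cv2.CHAIN_APPROX_NONE);c=max(cs,key=cv2.contourArea)
print(cv2.boundingRect(c))
x,y,w,h=cv2.boundingRect(c)
b=wray(d,s,x+w/2,y+h,.054);print("near rim edge",b,"-> centre y",b[1]+.023)
print("base far edge",wray(d,s,x+w/2,y,.004)-[0,.023,0])
E
```

```text
(255, 163, 54, 60)
near rim edge [0.47129985 0.19373687 0.054     ] -> centre y 0.2167368679379299
base far edge [0.47118754 0.21761035 0.004     ]
```

>>> arm_command(motion="0 0 0 1 0.03 0 1; 0 0 0 1 0 0 1; 0 0 0 1 0 0 1; 0 0 0 1 0 0 1; 0 0 0 1 0 0 1; 0 0 0 0.9 0 0 1; 0 0 0 0.5 0 0 1; 0 0 0 0.4 0 0 1; 0 0 0 0 0 0 1; 0 0 0 0 0 0 1")

```text
clock: 3.73
tool_pos: [0.4709, 0.2184, 0.0219]
eef_rot: [[0.0, 1.0, 0.005], [0.001, 0.005, -1.0], [-1.0, 0.0, -0.001]]
force: [-0.6, -0.8, -1.0]
grip_width: 0.0879
```

```bash
python3 -c "
from h import *
go(.471,.2170,.019)"
```

```text
t 3.73 p [0.4709 0.2184 0.0219] jawdeg 0.28 w 0.0879 F [-0.62 -0.82 -1.  ]
turn units [ 0.01  -0.001 -0.001] tool-shift units now [0.14 0.   0.07] after turn [0.14 0.   0.07]
```

>>> arm_command(motion="0 0 0 0.1 0 0.06 1; 0 0 0 0 0 0 0.2; 0 0 0 0 0 0 -0.1; 0 0 0 0 0 0 -0.4; 0 0 0 0 0 0 -0.4; 0 0 0 0 0 0 -0.4; 0 0 0 0 0 0 -0.4; 0 0 0 0 0 0 -0.4; 0 0 0 0 0 0 -0.4", newtons=15)

```text
clock: 4.48
tool_pos: [0.4708, 0.2165, 0.0196]
eef_rot: [[0.0, 1.0, 0.004], [0.0, 0.004, -1.0], [-1.0, 0.0, -0.0]]
force: [-0.1, -0.1, 0.4]
grip_width: 0.0443
```

>>> arm_command(motion="0 0 0 -0.2 0 0 -0.4; 0 0 0 -0.6 0 0 -0.4; 0 0 0 -1 0 0 -0.4; 0 0 0 -1 0.1 0.2 -0.4; 0 0 0 -1 0.3 0.5 -0.4; 0 0 0 -0.7 0.5 0.9 -0.4; 0 0 0 -0.4 0.5 0.9 -0.4; 0 0 0 0 0.5 0.9 -0.4; 0 0 0 0 0.5 0.9 -0.4; 0 0 0 0 0.5 0.9 -0.4")

```text
clock: 5.32
tool_pos: [0.5294, 0.1118, 0.1179]
eef_rot: [[0.0, 1.0, 0.004], [0.0, 0.004, -1.0], [-1.0, 0.0, -0.0]]
force: [-0.3, 0.3, -0.8]
grip_width: 0.0443
```

>>> arm_command(motion="0 0 0 0 0.5 0.9 -0.4; 0 0 0 0 0.5 0.9 -0.4; 0 0 0 0 0.5 0.9 -0.4; 0 0 0 0 0.5 0.9 -0.4; 0 0 0 0 0.5 0.9 -0.4; 0 0 0 0 0.5 0.9 -0.4; 0 0 0 0 0.5 0.9 -0.4; 0 0 0 0 0.5 0.9 -0.4; 0 0 0 0 0.4 0.9 -0.4; 0 0 0 0 0.4 0.8 -0.4")

```text
clock: 6.15
tool_pos: [0.6258, -0.0664, 0.1175]
eef_rot: [[-0.001, 1.0, 0.003], [-0.0, 0.003, -1.0], [-1.0, -0.001, 0.0]]
force: [-0.2, 0.3, -0.8]
grip_width: 0.0443
```

```bash
python3 -c "
from h import *
go(.6525,-.119,.0336)"
```

```text
t 6.15 p [ 0.6258 -0.0664  0.1175] jawdeg 0.19 w 0.0443 F [-0.24  0.29 -0.77]
turn units [0.007 0.001 0.002] tool-shift units now [4.19 1.33 2.63] after turn [4.19 1.33 2.63]
```

>>> arm_command(motion="0 0 0 0.4 0.5 1 -0.4; 0 0 0 0.6 0.5 1 -0.4; 0 0 0 0.7 0.33 0.63 -0.4; 0 0 0 0.8 0 0 -0.4; 0 0 0 0.7 0 0 -0.4; 0 0 0 0.4 0 0 -0.4; 0 0 0 0.2 0 0 -0.4; 0 0 0 0.1 0 0 -0.4; 0 0 0 0 0 0 -0.4; 0 0 0 0 0 0 -0.4")

```text
clock: 6.98
tool_pos: [0.6533, -0.1169, 0.0402]
eef_rot: [[0.001, 1.0, 0.005], [0.0, 0.005, -1.0], [-1.0, 0.001, -0.0]]
force: [0.0, 0.1, -0.9]
grip_width: 0.0442
```

```bash
python3 -c "
from h import *
go(.6525,-.119,.0336)
d=arm.snapshot('wrist');cv2.imwrite('pics/w2.png',d['image'][:,:,::-1])"
```

```text
t 6.98 p [ 0.6533 -0.1169  0.0402] jawdeg 0.27 w 0.0442 F [ 0.01  0.12 -0.92]
turn units [ 0.01  -0.    -0.002] tool-shift units now [ 0.33 -0.04  0.11] after turn [ 0.33 -0.04  0.11]
```

View pics/w2.png

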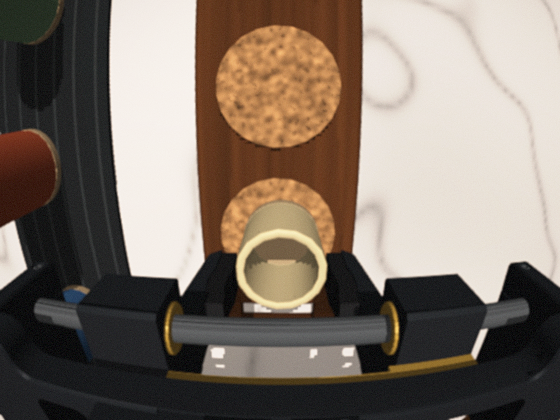

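The cream tumbler is held over the end cork (cork centre column ~278, cup ~281). I'll refine the cork row from the wrist view.

```bash
cat >> h.py <<'E'
def wcork(rng):
    s=arm.read_state();d=arm.snapshot('wrist');hsv=cv2.cvtColor(d["image"],cv2.COLOR_RGB2HSV)
    h,S,v=[hsv[:,:,i].astype(int) for i in range(3)]
    m=((h>=8)&(h<=20)&(S>90)&(v>125)).astype(np.uint8)*255
    m=cv2.morphologyEx(m,cv2.MORPH_CLOSE,np.ones((7,7),np.uint8));m=cv2.morphologyEx(m,cv2.MORPH_OPEN,np.ones((9,9),np.uint8))
    cs,_=cv2.findContours(m,cv2.RETR_EXTERNAL,cv2.CHAIN_APPROX_NONE)
    for c in cs:
        if cv2.contourArea(c)<1500: continue
        P=np.array([wray(d,s,*p[0],.018)[:2] for p in c],np.float32)
        (x,y),r=cv2.minEnclosingCircle(P);print("cork",np.round([x,y,r],4),cv2.boundingRect(c),"mean",P.mean(0))
E
python3 -c "
from h import *
wcork(0)"
```

```text
cork [ 0.6531 -0.1481  0.0325] (236, 254, 90, 45) mean [ 0.6505624  -0.15183787]
cork [ 0.651  -0.1191  0.0383] (221, 178, 114, 75) mean [ 0.6510336  -0.10932191]
cork [ 0.6513 -0.0243  0.0383] (216, 25, 125, 122) mean [ 0.6513037  -0.02412855]
```

>>> arm_command(motion="0 0 0 0.1 -0.09 0.11 -0.4; 0 0 0 0.1 0 0 -0.4; 0 0 0 0.05 0 0 -0.4; 0 0 0 0 0 0 -0.4; 0 0 0 0 0 0 -0.4")

```text
clock: 7.5
tool_pos: [0.6509, -0.1195, 0.0344]
eef_rot: [[-0.0, 1.0, 0.004], [0.0, 0.004, -1.0], [-1.0, -0.0, -0.0]]
force: [-0.2, -0.2, -0.4]
grip_width: 0.0446
```

>>> arm_command(motion="0 0 0 0.04 0 0 -0.4; 0 0 0 0 0 0 -0.4")

```text
clock: 7.67
tool_pos: [0.6511, -0.1195, 0.0337]
eef_rot: [[0.0, 1.0, 0.004], [0.0, 0.004, -1.0], [-1.0, 0.0, -0.0]]
force: [1.5, -0.4, -0.7]
grip_width: 0.0443
```

>>> arm_command(motion="0 0 0 0.03 0 0 -0.4; 0 0 0 0 0 0 -0.4")

```text
clock: 7.83
tool_pos: [0.6511, -0.1195, 0.0336]
eef_rot: [[0.0, 1.0, 0.004], [0.0, 0.004, -1.0], [-1.0, 0.0, -0.0]]
force: [-1.9, -0.2, 3.1]
grip_width: 0.0444
```

>>> arm_command(motion="0 0 0 0 0 0 0.1; 0 0 0 0 0 0 0.3; 0 0 0 0 0 0 0.6; 0 0 0 0 0 0 0.9; 0 0 0 -0.3 0 0 0.9; 0 0 0 -0.8 0 0 1; 0 0 0 -1 0 0 1; 0 0 0 -1 0 0 1; 0 0 0 -1 0 0 1; 0 0 0 -1 0 0 1")

```text
clock: 8.67
tool_pos: [0.651, -0.1196, 0.1365]
eef_rot: [[0.0, 1.0, 0.004], [0.0, 0.004, -1.0], [-1.0, 0.0, -0.0]]
force: [0.6, -0.2, 0.6]
grip_width: 0.0882
```

```bash
python3 -c "
from h import *
go(.4643,.0526,.13)
d=arm.snapshot('top')
hsv=cv2.cvtColor(d['image'],cv2.COLOR_RGB2HSV)
cv2.imwrite('pics/top2.png',d['image'][:,:,::-1])
d=arm.snapshot('scene');cv2.imwrite('pics/scene2.png',d['image'][:,:,::-1])"
```

```text
t 8.67 p [ 0.651  -0.1196  0.1365] jawdeg 0.23 w 0.0882 F [ 0.57 -0.15  0.65]
turn units [ 0.008 -0.    -0.   ] tool-shift units now [ 0.32 -9.3  -8.65] after turn [ 0.32 -9.33 -8.61]
```

View pics/scene2.png

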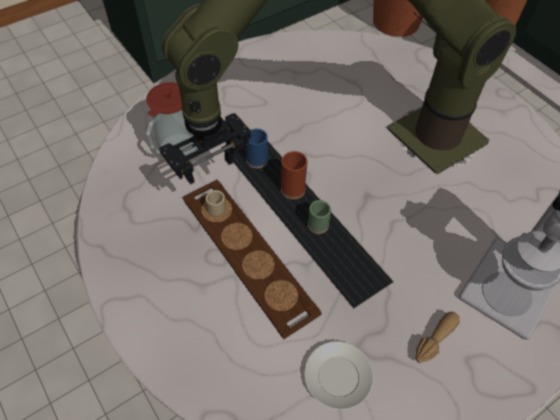

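>>> arm_command(motion="0 0 0 -0.3 -0.5 -0.4 1; 0 0 0 0 -0.9 -0.8 1; 0 0 0 0 -1 -0.9 1; 0 0 0 0 -1 -0.9 1; 0 0 0 0 -1 -0.9 1; 0 0 0 0 -1 -0.9 1; 0 0 0 0 -1 -0.9 1; 0 0 0 0 -1 -0.9 1; 0 0 0 0 -1 -0.9 1; 0 0 0 0 -0.9 -0.6 1")

```text
clock: 9.6
tool_pos: [0.4626, 0.0435, 0.1407]
eef_rot: [[-0.001, 1.0, 0.006], [0.001, 0.006, -1.0], [-1.0, -0.001, -0.001]]
force: [0.6, 0.2, -0.3]
grip_width: 0.0876
```

>>> arm_command(motion="0 0 0 0 0 -0.5 1; 0 0 0 0 0 0 1; 0 0 0 0 0 0 1")

```text
clock: 9.85
tool_pos: [0.4655, 0.0519, 0.141]
eef_rot: [[0.001, 1.0, 0.005], [0.0, 0.005, -1.0], [-1.0, 0.001, -0.0]]
force: [0.2, -0.7, -0.4]
grip_width: 0.088
```

```bash
cat >> h.py <<'E'
def wcup(k,zb=.004):
    """rim near edge from wrist view; D known"""
    D={1:.046,2:.052,3:.058,4:.064}[k]
    s=arm.read_state();d=arm.snapshot('wrist');hsv=cv2.cvtColor(d["image"],cv2.COLOR_RGB2HSV)
    m=masks(hsv)[k].astype(np.uint8)*255;m[:,:200]=0;m[:,360:]=0;m[270:]=0
    m=cv2.morphologyEx(m,cv2.MORPH_CLOSE,np.ones((5,5),np.uint8))
    cs,_=cv2.findContours(m,cv2.RETR_EXTERNAL,cv2.CHAIN_APPROX_NONE);c=max(cs,key=cv2.contourArea)
    x,y,w,h=cv2.boundingRect(c)
    b=wray(d,s,x+w/2,y+h,zb+H[k]);l=wray(d,s,x,y+h-w/2,zb+H[k]);r=wray(d,s,x+w,y+h-w/2,zb+H[k])
    print("box",(x,y,w,h),"rim centre",np.round([(l[0]+r[0])/2,b[1]+D/2],4),"width",round(r[0]-l[0],4),"base far edge ctr y",round(wray(d,s,x+w/2,y,zb)[1]-D/2,4))
    return d
E
python3 -c "
from h import *
go(.4643,.0526,.035)
d=wcup(2);cv2.imwrite('pics/w3.png',d['image'][:,:,::-1])"
```

```text
t 9.85 p [0.4655 0.0519 0.141 ] jawdeg 0.28 w 0.088 F [ 0.18 -0.72 -0.36]
turn units [ 0.01  -0.    -0.003] tool-shift units now [ 5.3  -0.07 -0.03] after turn [ 5.3  -0.06 -0.03]
box (243, 162, 69, 77) rim centre [0.463  0.0538] width 0.0537 base far edge ctr y 0.0519
```

View pics/w3.png

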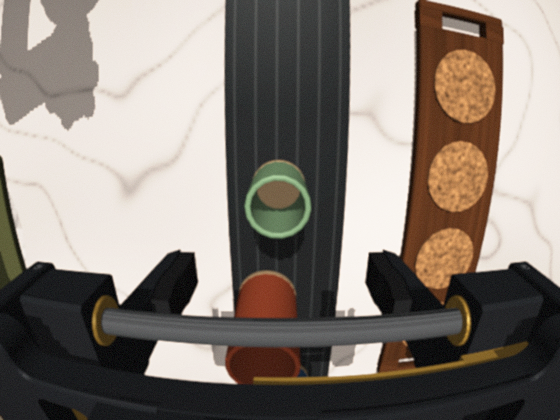

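>>> arm_command(motion="0 0 0 0.8 -0.09 -0.03 1; 0 0 0 1 0 0 1; 0 0 0 1 0 0 1; 0 0 0 1 0 0 1; 0 0 0 0.8 0 0 1; 0 0 0 0.5 0 0 1; 0 0 0 0.2 0 0 1; 0 0 0 0 0 0 1; 0 0 0 0 0 0 1")

```text
clock: 10.65
tool_pos: [0.4631, 0.0519, 0.0354]
eef_rot: [[0.001, 1.0, 0.003], [-0.0, 0.003, -1.0], [-1.0, 0.001, 0.0]]
force: [-0.5, -0.3, -0.0]
grip_width: 0.0882
```

>>> arm_command(motion="0 0 0 0 0 0 0.3; 0 0 0 0 0 0 0; 0 0 0 0 0 0 -0.4; 0 0 0 0 0 0 -0.4; 0 0 0 0 0 0 -0.4; 0 0 0 0 0 0 -0.4; 0 0 0 0 0 0 -0.4; 0 0 0 0 0 0 -0.4", newtons=18)

```text
clock: 11.32
tool_pos: [0.4627, 0.0523, 0.0353]
eef_rot: [[0.001, 1.0, 0.004], [0.0, 0.004, -1.0], [-1.0, 0.001, -0.0]]
force: [-0.4, 0.4, 2.9]
grip_width: 0.0514
```

```bash
python3 -c "
from h import *
go(.6513,-.0242,.1)"
```

```text
t 11.32 p [0.4627 0.0523 0.0353] jawdeg 0.23 w 0.0514 F [-0.4   0.42  2.94]
turn units [ 0.008 -0.    -0.001] tool-shift units now [-3.23  9.42  3.86] after turn [-3.23  9.43  3.83]
```

>>> arm_command(motion="0 0 0 -0.2 0 0 -0.4; 0 0 0 -0.6 0 0 -0.4; 0 0 0 -1 0 0 -0.4; 0 0 0 -1 0.3 0 -0.4; 0 0 0 -0.6 0.8 0.3 -0.4; 0 0 0 0 1 0.4 -0.4; 0 0 0 0 1 0.4 -0.4; 0 0 0 0 1 0.4 -0.4; 0 0 0 0 1 0.5 -0.4; 0 0 0 0 1 0.5 -0.4")

```text
clock: 12.15
tool_pos: [0.5848, 0.0024, 0.103]
eef_rot: [[-0.001, 1.0, 0.004], [0.0, 0.004, -1.0], [-1.0, -0.001, -0.0]]
force: [0.1, 0.1, -1.3]
grip_width: 0.0517
```

>>> arm_command(motion="0 0 0 0.2 1 0.5 -0.4; 0 0 0 0.5 1 0.5 -0.4; 0 0 0 0.6 0.8 0.3 -0.4; 0 0 0 0.6 0.5 0.1 -0.4; 0 0 0 0.5 0 0 -0.4; 0 0 0 0.2 0 0 -0.4; 0 0 0 0 0 0 -0.4; 0 0 0 0 0 0 -0.4")

```text
clock: 12.82
tool_pos: [0.6495, -0.0243, 0.051]
eef_rot: [[-0.002, 1.0, 0.005], [0.0, 0.005, -1.0], [-1.0, -0.002, -0.0]]
force: [-0.3, -0.4, -2.1]
grip_width: 0.0521
```

```bash
python3 -c "
from h import *
go(.6513,-.0242,.0493)
wcork(0)"
```

```text
t 12.82 p [ 0.6495 -0.0243  0.051 ] jawdeg 0.27 w 0.0521 F [-0.31 -0.38 -2.13]
turn units [ 0.009 -0.001  0.004] tool-shift units now [ 0.09  0.09 -0.01] after turn [ 0.09  0.09 -0.01]
cork [ 0.6513 -0.0241  0.0385] (229, 171, 110, 70) mean [ 0.6520969  -0.00790963]
cork [0.6514 0.0707 0.0384] (225, 26, 120, 116) mean [0.65147513 0.07086353]
```

>>> arm_command(motion="0 0 0 0.02 0.09 0 -0.4; 0 0 0 0.03 0 0 -0.4; 0 0 0 0 0 0 -0.4; 0 0 0 0 0 0 -0.4")

```text
clock: 13.2
tool_pos: [0.6526, -0.0248, 0.0503]
eef_rot: [[0.0, 1.0, 0.004], [0.0, 0.004, -1.0], [-1.0, 0.0, -0.0]]
force: [0.2, -0.4, -1.5]
grip_width: 0.0516
```

>>> arm_command(motion="0 0 0 0.03 0 0 -0.4; 0 0 0 0 0 0 -0.4")

```text
clock: 13.37
tool_pos: [0.6525, -0.0249, 0.0494]
eef_rot: [[-0.0, 1.0, 0.004], [0.0, 0.004, -1.0], [-1.0, -0.0, -0.0]]
force: [0.4, 0.1, -1.4]
grip_width: 0.0517
```

>>> arm_command(motion="0 0 0 0.03 -0.05 -0.03 -0.4; 0 0 0 0 0 0 -0.4")

```text
clock: 13.53
tool_pos: [0.6524, -0.0247, 0.0495]
eef_rot: [[0.002, 1.0, 0.004], [-0.0, 0.004, -1.0], [-1.0, 0.002, 0.0]]
force: [1.2, 0.7, 1.2]
grip_width: 0.0519
```

>>> arm_command(motion="0 0 0 0.02 0 0 -0.4; 0 0 0 0 0 0 -0.4")

```text
clock: 13.7
tool_pos: [0.6525, -0.0248, 0.0493]
eef_rot: [[0.002, 1.0, 0.004], [-0.0, 0.004, -1.0], [-1.0, 0.002, 0.0]]
force: [1.0, -1.1, 5.0]
grip_width: 0.0517
```

>>> arm_command(motion="0 0 0 0 0 0 0.25; 0 0 0 0 0 0 0.4; 0 0 0 0 0 0 0.6; 0 0 0 0 0 0 0.9; 0 0 0 -0.3 0 0 0.9; 0 0 0 -0.8 0 0 1; 0 0 0 -1 0 0 1; 0 0 0 -1 0 0 1; 0 0 0 -1 0 0 1; 0 0 0 -1 0 0 1")

```text
clock: 14.53
tool_pos: [0.6513, -0.0242, 0.1517]
eef_rot: [[-0.0, 1.0, 0.004], [0.0, 0.004, -1.0], [-1.0, -0.0, -0.0]]
force: [0.1, 0.0, 0.6]
grip_width: 0.0882
```

```bash
python3 -c "
from h import *
go(.475,-.2105,.15)"
```

```text
t 14.53 p [ 0.6513 -0.0242  0.1517] jawdeg 0.24 w 0.0882 F [0.12 0.03 0.62]
turn units [ 0.008 -0.     0.001] tool-shift units now [ 0.09 -8.86  9.28] after turn [ 0.09 -8.82  9.31]
```

>>> arm_command(motion="0 0 0 -0.4 -0.5 0.5 1; 0 0 0 -0.3 -0.9 0.9 1; 0 0 0 0 -0.9 0.95 1; 0 0 0 0 -0.9 0.95 1; 0 0 0 0 -0.9 0.95 1; 0 0 0 0 -0.9 0.95 1; 0 0 0 0 -0.9 0.95 1; 0 0 0 0 -0.9 0.95 1; 0 0 0 0 -0.9 0.95 1; 0 0 0 0 -0.9 0.95 1")

```text
clock: 15.37
tool_pos: [0.4777, -0.2063, 0.1643]
eef_rot: [[-0.001, 1.0, 0.004], [0.0, 0.004, -1.0], [-1.0, -0.001, -0.0]]
force: [0.2, -0.9, 0.7]
grip_width: 0.0882
```

>>> arm_command(motion="0 0 0 0 -0.3 0.4 1; 0 0 0 0 0 0 1; 0 0 0 0 0 0 1")

```text
clock: 15.62
tool_pos: [0.4746, -0.2127, 0.1645]
eef_rot: [[0.001, 1.0, 0.003], [0.001, 0.003, -1.0], [-1.0, 0.001, -0.001]]
force: [0.5, 0.3, 0.2]
grip_width: 0.0878
```

```bash
python3 -c "
from h import *
go(.475,-.2105,.055)
d=wcup(3);cv2.imwrite('pics/w4.png',d['image'][:,:,::-1])"
```

```text
t 15.62 p [ 0.4746 -0.2127  0.1645] jawdeg 0.2 w 0.0878 F [0.47 0.33 0.23]
turn units [ 0.007 -0.001 -0.001] tool-shift units now [ 5.47  0.02 -0.11] after turn [ 5.47  0.02 -0.11]
box (243, 152, 74, 85) rim centre [ 0.474  -0.2067] width 0.0577 base far edge ctr y -0.2091
```

View pics/w4.png

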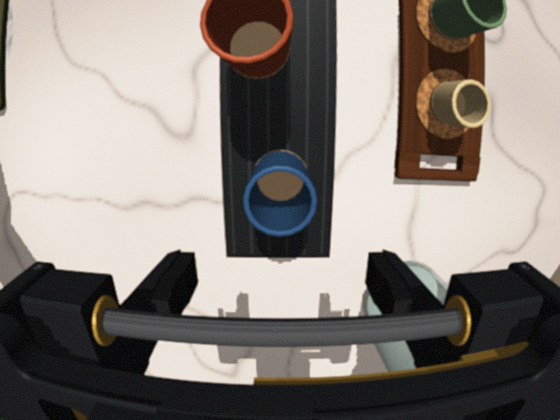

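```bash
python3 -c "
from h import *
d=arm.snapshot('top')
print(ray(d,441,160,.2),ray(d,421,178,.0))"
```

```text
[ 0.62974678 -0.35682226  0.2       ] [ 0.62802271 -0.36703412  0.        ]
```

>>> arm_command(motion="0 0 0 0.8 -0.02 -0.18 1; 0 0 0 1 0 0 1; 0 0 0 1 0 0 1; 0 0 0 1 0 0 1; 0 0 0 0.8 0 0 1; 0 0 0 0.5 0 0 1; 0 0 0 0.3 0 0 1; 0 0 0 0 0 0 1; 0 0 0 0 0 0 1")

```text
clock: 16.47
tool_pos: [0.4745, -0.2091, 0.0567]
eef_rot: [[0.001, 1.0, 0.005], [0.0, 0.005, -1.0], [-1.0, 0.001, -0.0]]
force: [-0.3, 0.9, -0.4]
grip_width: 0.088
```

>>> arm_command(motion="0 0 0 0 0 0 0.4; 0 0 0 0 0 0 0; 0 0 0 0 0 0 -0.2; 0 0 0 0 0 0 -0.2; 0 0 0 0 0 0 -0.2; 0 0 0 0 0 0 -0.2; 0 0 0 0 0 0 -0.2; 0 0 0 0 0 0 -0.2", newtons=20)

```text
clock: 17.13
tool_pos: [0.4739, -0.2096, 0.0568]
eef_rot: [[0.0, 1.0, 0.004], [-0.0, 0.004, -1.0], [-1.0, 0.0, 0.0]]
force: [-0.4, 0.2, 4.8]
grip_width: 0.0564
```

```bash
python3 -c "
from h import *
go(.6513,.0708,.18)"
```

```text
t 17.13 p [ 0.4739 -0.2096  0.0568] jawdeg 0.22 w 0.0564 F [-0.39  0.2   4.83]
turn units [ 0.008  0.    -0.   ] tool-shift units now [ -6.16   8.92 -13.99] after turn [ -6.16   8.87 -14.02]
```

>>> arm_command(motion="0 0 0 -0.2 0 0 -0.2; 0 0 0 -0.6 0 0 -0.2; 0 0 0 -1 0 0 -0.2; 0 0 0 -1 0 0 -0.2; 0 0 0 -1 0.1 -0.2 -0.2; 0 0 0 -1 0.3 -0.5 -0.2; 0 0 0 -0.9 0.5 -0.9 -0.2; 0 0 0 -0.4 0.6 -0.9 -0.2; 0 0 0 0 0.6 -0.9 -0.2; 0 0 0 0 0.6 -0.9 -0.2")

```text
clock: 17.97
tool_pos: [0.528, -0.1223, 0.1791]
eef_rot: [[0.001, 1.0, 0.004], [0.0, 0.004, -1.0], [-1.0, 0.001, -0.0]]
force: [-0.2, 0.3, -2.3]
grip_width: 0.0565
```

>>> arm_command(motion="0 0 0 0 0.6 -0.9 -0.2; 0 0 0 0 0.6 -0.9 -0.2; 0 0 0 0 0.6 -0.9 -0.2; 0 0 0 0 0.6 -0.9 -0.2; 0 0 0 0 0.6 -0.9 -0.2; 0 0 0 0 0.6 -0.9 -0.2; 0 0 0 0 0.6 -0.9 -0.2; 0 0 0 0 0.6 -0.9 -0.2; 0 0 0 0 0.6 -0.9 -0.2; 0 0 0 0 0.6 -0.9 -0.2")

```text
clock: 18.8
tool_pos: [0.6465, 0.0582, 0.1778]
eef_rot: [[-0.002, 1.0, 0.004], [-0.0, 0.004, -1.0], [-1.0, -0.002, 0.0]]
force: [-0.0, 0.3, -2.8]
grip_width: 0.0562
```

```bash
python3 -c "
from h import *
go(.6513,.0708,.0708)"
```

```text
t 18.8 p [0.6465 0.0582 0.1778] jawdeg 0.24 w 0.0562 F [-0.02  0.34 -2.76]
turn units [0.008 0.    0.004] tool-shift units now [ 5.35  0.25 -0.63] after turn [ 5.35  0.24 -0.63]
```

>>> arm_command(motion="0 0 0 0.2 0.1 -0.35 -0.2; 0 0 0 0.6 0 -0.1 -0.2; 0 0 0 1 0 0 -0.2; 0 0 0 1 0 0 -0.2; 0 0 0 1 0 0 -0.2; 0 0 0 0.7 0 0 -0.2; 0 0 0 0.4 0 0 -0.2; 0 0 0 0.2 0 0 -0.2; 0 0 0 0 0 0 -0.2; 0 0 0 0 0 0 -0.2")

```text
clock: 19.63
tool_pos: [0.6489, 0.0657, 0.0769]
eef_rot: [[0.0, 1.0, 0.003], [-0.0, 0.003, -1.0], [-1.0, 0.0, 0.0]]
force: [0.7, 0.3, -1.6]
grip_width: 0.0562
```

```bash
python3 -c "
from h import *
go(.6513,.0708,.0708)
wcork(0)"
```

```text
t 19.63 p [0.6489 0.0657 0.0769] jawdeg 0.19 w 0.0562 F [ 0.65  0.34 -1.58]
turn units [ 0.007  0.    -0.001] tool-shift units now [ 0.3   0.12 -0.26] after turn [ 0.3   0.12 -0.26]
cork [0.6534 0.0767 0.0376] (239, 157, 95, 60) mean [0.65680546 0.09044793]
cork [0.6516 0.1656 0.0384] (232, 28, 107, 103) mean [0.6515711  0.16588064]
```

>>> arm_command(motion="0 0 0 0.1 0.12 -0.26 -0.2; 0 0 0 0.12 0 0 -0.2; 0 0 0 0.04 0 0 -0.2; 0 0 0 0 0 0 -0.2; 0 0 0 0 0 0 -0.2")

```text
clock: 20.1
tool_pos: [0.6512, 0.0714, 0.0713]
eef_rot: [[-0.0, 1.0, 0.004], [-0.0, 0.004, -1.0], [-1.0, -0.0, 0.0]]
force: [1.0, 0.1, -2.6]
grip_width: 0.056
```

>>> arm_command(motion="0 0 0 0.03 0 0 -0.2; 0 0 0 0 0 0 -0.2")

```text
clock: 20.27
tool_pos: [0.6513, 0.0713, 0.0709]
eef_rot: [[0.0, 1.0, 0.004], [-0.0, 0.004, -1.0], [-1.0, 0.0, 0.0]]
force: [0.4, -0.2, -1.1]
grip_width: 0.0562
```

>>> arm_command(motion="0 0 0 0.03 0 0 -0.2; 0 0 0 0 0 0 -0.2")

```text
clock: 20.43
tool_pos: [0.6513, 0.0713, 0.0709]
eef_rot: [[0.0, 1.0, 0.004], [0.0, 0.004, -1.0], [-1.0, 0.0, -0.0]]
force: [-1.1, -0.1, 4.7]
grip_width: 0.0563
```

>>> arm_command(motion="0 0 0 0 0 0 0.35; 0 0 0 0 0 0 0.5; 0 0 0 0 0 0 0.7; 0 0 0 0 0 0 1; 0 0 0 -0.3 0 0 1; 0 0 0 -0.8 0 0 1; 0 0 0 -1 0 0 1; 0 0 0 -1 0 0 1; 0 0 0 -1 0 0 1; 0 0 0 -1 0 0 1")

```text
clock: 21.27
tool_pos: [0.6512, 0.0714, 0.1735]
eef_rot: [[0.0, 1.0, 0.004], [0.0, 0.004, -1.0], [-1.0, 0.0, -0.0]]
force: [0.3, 0.7, 0.1]
grip_width: 0.0879
```

```bash
python3 -c "
from h import *
go(.4525,-.0745,.18)"
```

```text
t 21.27 p [0.6512 0.0714 0.1735] jawdeg 0.23 w 0.0879 F [0.31 0.68 0.13]
turn units [ 0.008 -0.    -0.001] tool-shift units now [-0.33 -9.96  7.26] after turn [-0.33 -9.94  7.3 ]
```

>>> arm_command(motion="0 0 0 -0.3 -0.5 0.4 1; 0 0 0 -0.3 -1 0.75 1; 0 0 0 0 -1 0.75 1; 0 0 0 0 -1 0.75 1; 0 0 0 0 -1 0.75 1; 0 0 0 0 -1 0.75 1; 0 0 0 0 -1 0.75 1; 0 0 0 0 -1 0.75 1; 0 0 0 0 -1 0.75 1; 0 0 0 0 -1 0.75 1")

```text
clock: 22.1
tool_pos: [0.4611, -0.073, 0.1846]
eef_rot: [[0.001, 1.0, 0.004], [-0.0, 0.004, -1.0], [-1.0, 0.001, 0.0]]
force: [0.6, -0.4, -0.4]
grip_width: 0.088
```

>>> arm_command(motion="0 0 0 0 -0.5 0.1 1; 0 0 0 0 0 0 1; 0 0 0 0 0 0 1")

```text
clock: 22.35
tool_pos: [0.4524, -0.0743, 0.1846]
eef_rot: [[0.001, 1.0, 0.004], [0.0, 0.004, -1.0], [-1.0, 0.001, -0.0]]
force: [0.2, 0.6, 1.3]
grip_width: 0.0882
```

```bash
python3 -c "
from h import *
go(.4525,-.0745,.077)
d=wcup(4);cv2.imwrite('pics/w5.png',d['image'][:,:,::-1])"
```

```text
t 22.35 p [ 0.4524 -0.0743  0.1846] jawdeg 0.21 w 0.0882 F [0.25 0.55 1.29]
turn units [ 0.007 -0.    -0.003] tool-shift units now [ 5.38 -0.    0.01] after turn [5.38 0.01 0.01]
box (239, 150, 81, 96) rim centre [ 0.4515 -0.0724] width 0.063 base far edge ctr y -0.0743
```

View pics/w5.png

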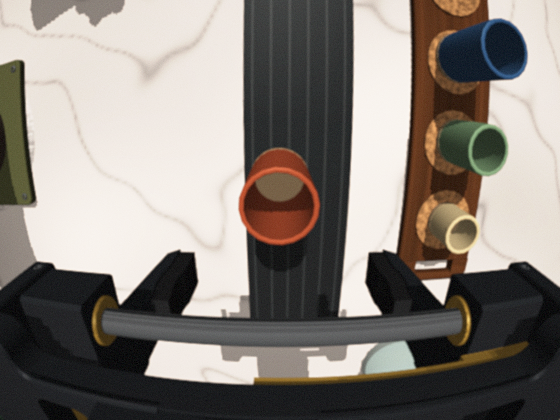

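>>> arm_command(motion="0 0 0 0.8 -0.03 -0.01 1; 0 0 0 1 0 0 1; 0 0 0 1 0 0 1; 0 0 0 1 0 0 1; 0 0 0 0.8 0 0 1; 0 0 0 0.5 0 0 1; 0 0 0 0.25 0 0 1; 0 0 0 0 0 0 1; 0 0 0 0 0 0 1")

```text
clock: 23.15
tool_pos: [0.4521, -0.0737, 0.0772]
eef_rot: [[0.001, 1.0, 0.005], [0.0, 0.005, -1.0], [-1.0, 0.001, -0.0]]
force: [-0.4, 0.2, 0.6]
grip_width: 0.0881
```

>>> arm_command(motion="0 0 0 0 0 0 0.5; 0 0 0 0 0 0 0.2; 0 0 0 0 0 0 0; 0 0 0 0 0 0 0; 0 0 0 0 0 0 0; 0 0 0 0 0 0 0; 0 0 0 0 0 0 0; 0 0 0 0 0 0 0", newtons=25)

```text
clock: 23.82
tool_pos: [0.4511, -0.0742, 0.0775]
eef_rot: [[0.0, 1.0, 0.004], [-0.0, 0.004, -1.0], [-1.0, 0.0, 0.0]]
force: [-1.3, -0.5, 5.1]
grip_width: 0.0636
```

```bash
python3 -c "
from h import *
go(.6515,.1656,.2)"
```

```text
t 23.82 p [ 0.4511 -0.0742  0.0775] jawdeg 0.22 w 0.0636 F [-1.29 -0.49  5.12]
turn units [ 0.008  0.    -0.001] tool-shift units now [ -6.12  10.07 -11.95] after turn [ -6.13  10.02 -11.99]
```

>>> arm_command(motion="0 0 0 -0.2 0 0 0; 0 0 0 -0.6 0 0 0; 0 0 0 -1 0 0 0; 0 0 0 -1 0 0 0; 0 0 0 -1 0 -0.3 0; 0 0 0 -1 0.2 -0.6 0; 0 0 0 -1 0.5 -0.9 0; 0 0 0 -0.4 0.7 -0.9 0; 0 0 0 0 0.8 -0.9 0; 0 0 0 0 0.8 -0.9 0")

```text
clock: 24.65
tool_pos: [0.5113, 0.0169, 0.2018]
eef_rot: [[0.001, 1.0, 0.004], [0.0, 0.004, -1.0], [-1.0, 0.001, -0.0]]
force: [0.7, -0.6, -2.3]
grip_width: 0.0637
```

>>> arm_command(motion="0 0 0 0 0.8 -0.9 0; 0 0 0 0 0.8 -0.9 0; 0 0 0 0 0.8 -0.9 0; 0 0 0 0 0.8 -0.9 0; 0 0 0 0 0.8 -0.9 0; 0 0 0 0 0.8 -0.9 0; 0 0 0 0 0.8 -0.9 0; 0 0 0 0 0.8 -0.7 0; 0 0 0 0 0.4 -0.4 0; 0 0 0 0 0 0 0")

```text
clock: 25.48
tool_pos: [0.6468, 0.1678, 0.2]
eef_rot: [[-0.0, 1.0, 0.007], [0.002, 0.007, -1.0], [-1.0, -0.0, -0.002]]
force: [-0.5, 1.0, -2.7]
grip_width: 0.0642
```

```bash
python3 -c "
from h import *
go(.6515,.1656,.0915)"
```

```text
t 25.48 p [0.6468 0.1678 0.2   ] jawdeg 0.41 w 0.0642 F [-0.46  0.99 -2.73]
turn units [ 0.014 -0.004  0.   ] tool-shift units now [5.43 0.23 0.12] after turn [5.43 0.23 0.11]
```

>>> arm_command(motion="0 0 0 0.3 0.1 0.05 0; 0 0 0 0.7 0 0 0; 0 0 0 1 0 0 0; 0 0 0 1 0 0 0; 0 0 0 0.9 0 0 0; 0 0 0 0.7 0 0 0; 0 0 0 0.4 0 0 0; 0 0 0 0.15 0 0 0; 0 0 0 0 0 0 0; 0 0 0 0 0 0 0")

```text
clock: 26.32
tool_pos: [0.6486, 0.1632, 0.0988]
eef_rot: [[0.001, 1.0, 0.004], [0.0, 0.004, -1.0], [-1.0, 0.001, -0.0]]
force: [0.2, -0.4, -2.2]
grip_width: 0.0637
```

```bash
python3 -c "
from h import *
go(.6515,.1656,.0915)"
```

```text
t 26.32 p [0.6486 0.1632 0.0988] jawdeg 0.21 w 0.0637 F [ 0.18 -0.43 -2.18]
turn units [ 0.007 -0.    -0.002] tool-shift units now [ 0.36  0.15 -0.12] after turn [ 0.36  0.15 -0.12]
```

>>> arm_command(motion="0 0 0 0.1 0.14 -0.12 0; 0 0 0 0.12 0 0 0; 0 0 0 0.08 0 0 0; 0 0 0 0 0 0 0; 0 0 0 0 0 0 0")

```text
clock: 26.73
tool_pos: [0.6509, 0.166, 0.0921]
eef_rot: [[-0.0, 1.0, 0.004], [-0.0, 0.004, -1.0], [-1.0, -0.0, 0.0]]
force: [0.5, -0.2, -3.0]
grip_width: 0.064
```

>>> arm_command(motion="0 0 0 0.04 0 0 0; 0 0 0 0 0 0 0")

```text
clock: 26.9
tool_pos: [0.6512, 0.1661, 0.0917]
eef_rot: [[0.0, 1.0, 0.004], [0.0, 0.004, -1.0], [-1.0, 0.0, -0.0]]
force: [-1.0, -0.6, -0.6]
grip_width: 0.0637
```

>>> arm_command(motion="0 0 0 0.03 0 0 0; 0 0 0 0 0 0 0")

```text
clock: 27.07
tool_pos: [0.6512, 0.1662, 0.0917]
eef_rot: [[0.001, 1.0, 0.004], [0.0, 0.004, -1.0], [-1.0, 0.001, -0.0]]
force: [-2.4, 0.0, 4.1]
grip_width: 0.0638
```

>>> arm_command(motion="0 0 0 0 0 0 0.5; 0 0 0 0 0 0 0.65; 0 0 0 0 0 0 0.8; 0 0 0 0 0 0 1; 0 0 0 0 0 0 1; 0 0 0 -0.3 0 0 1; 0 0 0 -0.8 0 0 1; 0 0 0 -1 0 0 1; 0 0 0 -1 0 0 1; 0 0 0 -1 0 0 1")

```text
clock: 27.9
tool_pos: [0.6511, 0.166, 0.1739]
eef_rot: [[0.0, 1.0, 0.004], [0.0, 0.004, -1.0], [-1.0, 0.0, -0.0]]
force: [0.0, 0.2, -0.0]
grip_width: 0.0881
```

>>> arm_command(motion="0 0 0 -1 0 0 1; 0 0 0 -1 0 0 1; 0 0 0 -1 -0.5 -0.5 1; 0 0 0 -0.5 -0.9 -0.9 1; 0 0 0 0 -1 -1 1; 0 0 0 0 -1 -1 1; 0 0 0 0 -1 -1 1; 0 0 0 0 -1 -1 1; 0 0 0 0 -1 -1 1; 0 0 0 0 -0.5 -0.5 1")

```text
clock: 28.73
tool_pos: [0.5094, 0.307, 0.2432]
eef_rot: [[-0.001, 1.0, 0.009], [0.002, 0.009, -1.0], [-1.0, -0.001, -0.002]]
force: [-0.7, -0.3, -0.9]
grip_width: 0.0883
```

>>> arm_command(motion="0 0 0 0 -0.7 -0.8 1; 0 0 0 0 -0.7 -0.8 1; 0 0 0 0 -0.7 -0.8 1; 0 0 0 0 -0.7 -0.8 1; 0 0 0 0 0 0 1; 0 0 0 0 0 0 1")

```text
clock: 29.23
tool_pos: [0.4561, 0.3679, 0.243]
eef_rot: [[0.0, 1.0, 0.006], [0.0, 0.006, -1.0], [-1.0, 0.0, -0.0]]
force: [0.3, -1.2, 0.6]
grip_width: 0.0878
```

```bash
python3 - <<'E'
from h import *
go(.45,.3,.25)
for n,box in (("top",(205,140,170,55)),("scene",(180,165,140,170))):
    d=arm.snapshot(n)
    for k,o in cups(d,box,{k:.018 for k in H}).items(): print(n,k,o[3],np.round(o[4],4))
    x,y,w,h=(190,130,280,125) if n=="top" else (140,80,260,260)
    cv2.imwrite(f"pics/{n}3.png",cv2.resize(d["image"][y:y+h,x:x+w,::-1],None,fx=2.2,fy=2.2,interpolation=cv2.INTER_CUBIC))
    if n=='top': print("pitcher lid px 441,160 hue",cv2.cvtColor(d["image"],cv2.COLOR_RGB2HSV)[160,441])
E
```

```text
t 29.23 p [0.4561 0.3679 0.243 ] jawdeg 0.35 w 0.0878 F [ 0.27 -1.23  0.64]
turn units [ 0.012 -0.    -0.001] tool-shift units now [-0.35 -0.32  3.39] after turn [-0.35 -0.3   3.39]
top 1 (329, 157, 19, 20) [ 0.6533 -0.1202  0.043 ]
top 2 (295, 154, 20, 23) [ 0.6564 -0.0238  0.054 ]
top 3 (259, 153, 21, 26) [0.6543 0.0742 0.065 ]
top 4 (210, 150, 157, 39) [0.6385 0.0256 0.076 ]
pitcher lid px 441,160 hue [  5 177 182]
scene 1 (205, 189, 27, 32) [ 0.6513 -0.1133  0.043 ]
scene 2 (224, 212, 22, 32) [ 0.6531 -0.0264  0.054 ]
scene 3 (246, 235, 25, 39) [0.6509 0.0703 0.065 ]
scene 4 (184, 181, 136, 154) [0.6677 0.0814 0.076 ]
```

View pics/top3.png

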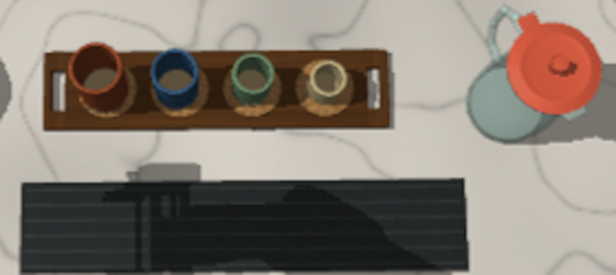

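View pics/scene3.png

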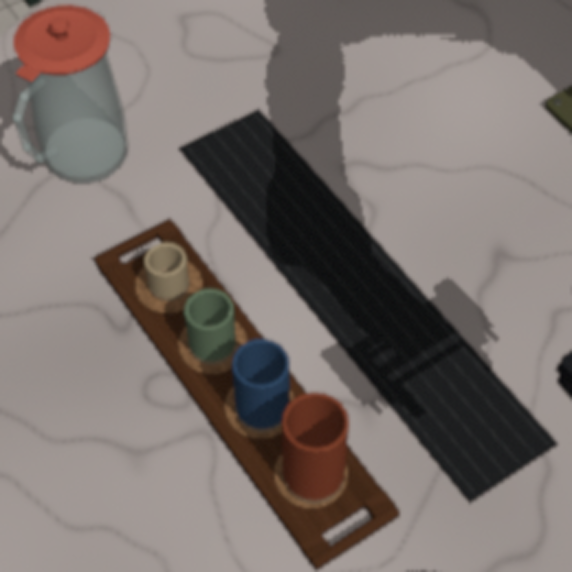

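All four stand upright and centred in both views, and the pitcher is at the same pixels as before. I'm handing in.

```bash
python3 -c "
from rig import arm
print(arm.finish_job())"
```

```text
the job is handed in; nothing more can be done
None
```

All four tumblers stand upright on the cork rounds in height order: cream at the pitcher end, then sage, slate and rust at the far end. I lowered each one until the wrist felt it touch the cork, by about 4–7 N, before letting go. The arm was clear of everything when I handed in, at about 29 s of the 96 s limit.

**Position:** when I let go, the gripper was within about 1.3 mm of each cork centre. The wrist camera measured those centres at x ≈ 0.651 and y = -0.119, -0.024, 0.071 and 0.166.

**Final pictures:** both views show all four upright and centred on their rounds, and the pitcher where it was.

**Checks that disagreed or failed:**
- **Camera positions of cream, sage and slate:** they match the cork centres to about 2–6 mm. The largest misses were 6 mm for cream in the scene view, where its colour mask picked up some cork, and 5 mm for sage in the top view.
- **Rust tumbler:** its final camera measurement failed because its colour mask merged with the board's wood. Its position rests on the gripper reading and what the pictures show.

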